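# Load the keyed sample post into the carousel

### The arm

A 6-joint arm with a two-finger parallel gripper is mounted at the origin on the work surface. World frame = base frame: x ahead of the robot, y to its left, z up, the work surface at z = 0. Lengths are in mm, angles in degrees, forces in N, time in s.
With the tool pointing down it reaches from about 300 to 850 mm from the base axis. Payload 4.2 kg.
Tool frame: the origin (TCP) lies at the very end of the fingers, on their centre line; the grasp point (between the pads) lies 19 mm behind it; x points along the fingers, z is the direction in which the jaws open and shut, and the axes are right-handed (so a half turn about x gives the same grasp; the last joint's range is limited). The gripper opens to 91 mm and grips with 3 to 60 N. Pads are 32 mm wide; open, the fingers measure 118 mm over their backs; the gripper's body (76 mm by 178 mm) begins 60 mm behind the grasp point.
Start: joints at [-73.109, 18.312, 89.639, -0, 72.044, -1.146], TCP at [178.038, -546.759, 213.976] pointing down, gripper open.
Joint ranges: [-177.97, 177.97], [-48.28, 115.42], [12.27, 149.76], [-77.06, 257.06], [2.81, 150.46], [-146.56, 146.56]. Speed limits (degrees/s): [147.25, 147.25, 180, 180, 180, 180].

### API

Orientations are given as [roll, pitch, yaw] about the fixed x, y, z axes, in that order (R = Rz(yaw) Ry(pitch) Rx(roll)).
In Python, from workcell import state, grab_frame, camera_info, env, search_frame, place_of gives the robot as it stands.
- The arm moves only by the tool drive_tool, never from a script. Its argument "plan" is a list of rows, each a list of 7 numbers: the turn, a rotation vector about the world's x, y, z in degrees, then the shift along the world's x, y, z in mm, then the finger opening in mm, from 0 to 91.2. In form: [[wx, wy, wz, dx, dy, dz, jaw], ...]. A call has 1 to 10 rows; each row is the pose to reach, as a shift and turn from the pose measured when the call began; what a row does not reach only later rows make up. A row lasts 1/8 s, in which the tool goes at most 62.5 mm and 10.7 degrees, less where a joint would pass 70% of its speed; a pose out of reach is approached as far as the arm can. A call with a gripper value outside its range is refused whole. The fingers move at their own pace and stop on an object; "grip_force" is the grip in N (left out, the last holds). Time passes only in rows, so rows that repeat a pose let the fingers close. It gives the time, the measured TCP pose, the force and the opening at its end, in the units of the state.
- state(): the state, without advancing time (a new reading comes with each control period).
- grab_frame(name): name is "scene" or "top" or "wrist"; returns the picture (480x640x3 uint8, red, green, blue); there is no depth.
- camera_info(name): a dict with "intrinsics" (3x3 intrinsics, pixels), "origin" and "orientation" of the camera in the world; the wrist camera has in their place "hand_eye" (4x4, takes a point from camera to tool coordinates, whose origin is the TCP and whose axes are the tool frame's). Camera axes: x right, y down, z forward; pixel columns grow to the right and rows downward; lengths in mm; the calibration is good to about 2 mm. A picture is of the moment at which its call begins: read the wrist's pose just before it. camera_info takes no time and is no camera call.
- env.job_done(): hands the job in, once; it reports no verdict.
Trained networks look in the newest picture that a camera, given by its name, has taken for a name from the list of things; names that differ only in an ending like _2 or _b are one class to them, and where a whole thing is asked for, a point or a joint stands for the part that bears it (a point fixed in the world has none). Each returns a list of dicts, best first, with "p" (0 to 1); they miss things now and then, are a little off and sometimes report something else, mostly with a low value. They report only what shows in the picture. A call takes as long as a camera call. They do not tell look-alikes from the thing itself.
- search_frame(camera, label): "rect" ([left, top, right, bottom] as shares, 0 to 1, of the picture: columns of its width, rows of its height, round what is visible of it).
- place_of(camera, label): "location" ([column, row] as shares, 0 to 1, of the picture: columns of its width, rows of its height: a listed point, or the origin of a listed thing).
The state is a dict: "time_s": time; "qpos": joint angles; "qvel": joint speeds; "effort": joint torques, N m; "ee_pos": TCP position; "ee_rot": TCP orientation; "force": force on the tool from outside, world axes, zero at the start; "torque": the same for the moment, N m; "gripper_width": finger opening in mm.
Only numpy, scipy, OpenCV 4.12 (cv2) and the standard library are available. Lean on these libraries where they do the work, as an engineer would, in place of code of your own. Each camera call takes 0.05 s, during which the arm holds its last target. There are 200 camera calls.

### The job

Turn the sample carousel by its black bar knob until the one open socket comes out from beneath the clear guard and stands at the white loading mark. Then take the blue post from the slanted stand, turn it so that its key matches the slot of the socket, seat it fully home with its flange down on the socket, and let go, leaving the socket at the mark. Leave the grey post and the other things on the bench where they are.

Things in the scene. Friction and masses are not known exactly. Their poses are not given: they have to be found in the camera images.
- carousel (a joint): Angle of the brass carousel disc (radius 105 mm, top 40 mm above the bench) about its vertical axis. 0 = open socket exactly at the white loading mark; positive = counter-clockwise from above. Starts between -1.45 and -0.85 rad; stops at -1.7 and 0.6. Light friction (0.15 N m), no detent, stays where left. Within 0.1 rad of 0 counts as at the mark.
- carousel_knob (a point): Centre of the black bar knob on the carousel's axis, 105 mm above the bench. Bar 44 mm long (this point's x), 14 mm wide (y), 40 mm high (20 mm below to 20 mm above this point). It turns with the disc; its white-tipped end (-x of this point) points to the open socket. Under the bar: round aluminium hub, radius 22 mm.
- carousel_base: Round beige base of the carousel, radius 120 mm, fixed to the bench; origin on the carousel axis at bench height, -x towards the white loading mark on its rim (robot's side). It carries a clear guard with orange rim (underside 76, top 80 mm above the bench, 48 to 117 mm from the axis) round all the carousel but 0.87 rad to each side of the mark.
- load_mark (a point): Fixed point, 68 mm above the bench and 75 mm from the carousel axis on the robot's side, where the centre of the open socket's mouth lies when it is at the loading mark. The white mark itself is a small block on the base's rim, 38 mm further out. This point's x axis points horizontally to the carousel axis.
- socket (a point): Centre of the mouth of the open socket: brass bush 36 mm across, 28 mm high, top 68 mm above the bench, 75 mm from the carousel axis; turns with the disc. Vertical bore 18 mm wide, 28 mm deep, with one key slot 8 mm wide reaching 13.5 mm from its centre. x axis along the slot (0.6 rad counter-clockwise of the direction to the axis), z up. The 3 other bushes are closed by grey plugs.
- post: Blue-headed keyed post, about 90 g, loose. Origin: centre of the flange's underside; z along its axis to the head. Flange 32 mm across, z 0 to 4 mm; blue grip block above, 26 mm long (x), 14 mm wide (y), z 4 to 40 mm. It hangs by its flange in the slanted stand; draw it out along its axis. Seated home, its origin meets socket and its x axis lies along the slot (+x to +x).
- post_nose (a point): Lower end of the blue post's shank, 28 mm below the post's origin on its axis, axes as the post. Steel shank 16 mm in diameter with a tapered nose (last 4 mm). A key 6 mm wide stands out along +x to 12.5 mm from the axis, from the flange down to 22 mm below it. In the stand the key is on the upper, far side.
- stand: Slanted stand, fixed: beige foot 100 x 160 x 10 mm and an aluminium plate 50 x 140 x 14 mm sloping 0.6 rad (34 degrees) to the robot's side, so the posts lean 0.6 rad from vertical, heads to the robot's side. Origin: centre of the foot's underside; -x is its front. Two holes 70 mm apart along y hold the blue and the grey post, either way round; flange undersides 57 mm above the bench.
- plain_post: Grey-headed post without a key, otherwise the same size and frame as the blue one, in the other hole of the stand. Leave it.
- screw_jar: Small closed jar, 48 mm across and 45 mm high, in the middle of the bench; origin at the centre of its underside. Leave it.
- screwdriver: Screwdriver, 170 mm long, lying in the middle of the bench roughly along x. Leave it.
- pen_cup: Empty grey cup, 70 mm across and 80 mm high, at the left of the bench; origin at the centre of its underside. Leave it.
Mind the look-alikes: they are no part of the job. Leave any green or red look-alike of the post alone. Leave any purple look-alike of the carousel_base alone.

How it is judged (in metres and radians):
On the way, in this order (a step that is already met when the one before it is completed fails the run):
1. the open socket stands at the loading mark (within 0.1 rad), the blue post still in its stand (value of joint carousel between -0.1 and 0.1 rad and distance of post from where it was at the start of the episode below 0.015 m), for 0.3 s.
2. the blue post is drawn clear of the stand (more than 60 mm from where it was), the socket still at the mark (value of joint carousel between -0.12 and 0.12 rad and distance of post from where it was at the start of the episode above 0.06 m), for 0.1 s.
At the end, for the whole second after the job is handed in: Blue post in the open socket, flange underside within 3 mm of the socket top (at most 4 mm below), 3 mm of its centre, upright within 0.07 rad, key along the slot within 0.17 rad, released, at rest; carousel at rest within 0.12 rad of the mark (joint 0) (horizontal distance between post and socket below 0.003 m and z of post in the frame of socket between -0.004 and 0.003 m and angle between post's own z axis and vertical below 0.07 rad and angle between the x axis of post and the x axis of socket, either way round below 0.17 rad and value of joint carousel between -0.12 and 0.12 rad and linear speed of post below 0.01 m/s and velocity of joint carousel between -0.03 and 0.03 rad/s); the robot touches nothing.
It fails at once if the grey post is moved by more than 15 mm (distance of plain_post from where it was at the start of the episode above 0.015 m).
It fails at once if the screw jar is moved by more than 25 mm (distance of screw_jar from where it was at the start of the episode above 0.025 m).
It fails at once if the screwdriver is moved by more than 25 mm (distance of screwdriver from where it was at the start of the episode above 0.025 m).
It fails at once if the grey cup is moved by more than 25 mm (distance of pen_cup from where it was at the start of the episode above 0.025 m).
It also fails if it takes over 58 s, if anything falls off the work surface, if the arm or the gripper's body presses on something with over 40 N, if the wrist force passes 120 N, or if a joint passes its speed limit or range.

## Working session

There is one attempt and no reset: what is moved stays moved. The work goes in short steps, Python scripts to look and compute and a tool call to move; the robot and the scene stay as the last step left them, time stands still between calls to the robot, and variables do not carry over. Pictures are saved under pics/ and viewed, about 8 in all and at most 12, crops included, and the job is handed in when it is done.

Besides the shell and the picture viewer there is one more tool, called after ">>>" as a command line: name --pt "numbers of a row" for each row, then --argument value for the rest. drive_tool: Moves the arm, as the interface text tells. Its arguments: {"type":"object","properties":{"plan":{"type":"array"},"grip_force":{"type":"number"}},"required":["plan"]}

```bash
mkdir -p pics; cat > h.py <<'E'
import numpy as np, cv2
from scipy.spatial.transform import Rotation as R
from workcell import state, grab_frame, camera_info, env, search_frame, place_of
def cam(name, s=None):
    c=camera_info(name); K=np.array(c["intrinsics"],float)
    if "hand_eye" in c:
        s=s or state(); H=np.array(c["hand_eye"],float); T=np.eye(4)
        T[:3,:3]=R.from_euler('xyz',s["ee_rot"],degrees=True).as_matrix(); T[:3,3]=s["ee_pos"]
        M=T@H; return K,M[:3,:3],M[:3,3]
    o=np.array(c["orientation"],float)
    Rm=o if o.shape==(3,3) else R.from_euler('xyz',o,degrees=True).as_matrix()
    return K,Rm,np.array(c["origin"],float)
def ray(C,uv):
    K,Rm,o=C; d=Rm@np.linalg.solve(K,[uv[0],uv[1],1.]); return o,d
def onz(C,uv,z):
    o,d=ray(C,uv); return o+d*(z-o[2])/d[2]
def proj(C,p):
    K,Rm,o=C; q=K@(Rm.T@(np.array(p,float)-o)); return q[:2]/q[2]
def save(img,f): cv2.imwrite('pics/'+f,cv2.cvtColor(img,cv2.COLOR_RGB2BGR))
E
python3 - <<'E'
from h import *
s=state(); print({k:np.round(v,3) for k,v in s.items()})
for n in("scene","top"):
    print(n,camera_info(n)); save(grab_frame(n),n+'.png')
print(camera_info("wrist"))
Z=dict(carousel_knob=105,carousel_base=0,load_mark=68,socket=68,post=57,post_nose=34,stand=0,plain_post=57,screw_jar=0,screwdriver=10,pen_cup=0)
for n in("scene","top"):
    C=cam(n)
    for l,z in Z.items():
        for r in place_of(n,l)[:3]:
            uv=np.array(r["location"])*[640,480]; print(n,l,round(r["p"],2),uv.round(),onz(C,uv,z).round())
E
```

```text
{'time_s': np.float64(0.0), 'qpos': array([-73.109,  18.351,  89.708,  -0.   ,  72.043,  -1.145]), 'qvel': array([-0.02 ,  0.06 ,  0.142,  0.042,  0.026, -0.024]), 'effort': array([-1.0000e-03, -4.1247e+01, -2.3197e+01,  7.3000e-02,  4.6000e-02,
       -0.0000e+00]), 'ee_pos': array([ 177.888, -546.255,  213.116]), 'ee_rot': array([179.101,  89.899, 107.138]), 'force': array([-0.375,  0.171, -0.174]), 'torque': array([-0.001, -0.051, -0.051]), 'gripper_width': np.float64(91.267)}
scene {'intrinsics': array([[458.42002389,   0.        , 322.41361211],
       [  0.        , 458.42002389, 244.03299493],
       [  0.        ,   0.        ,   1.        ]]), 'origin': array([1068.91400056, -182.88481041,  719.84107482]), 'orientation': array([-132.02655556,    0.43756672,   62.84473051])}
top {'intrinsics': array([[435.51142108,   0.        , 329.89911131],
       [  0.        , 435.51142108, 242.2538468 ],
       [  0.        ,   0.        ,   1.        ]]), 'origin': array([ 334.88863498,  141.32934045, 1040.46270056]), 'orientation': array([-173.83269425,   -1.58093636,  -90.61345993])}
[... 1970 characters left out ...]
57 [287. 208.] [519. 210.  68.]
top load_mark 0.57 [281. 376.] [149. 222.  68.]
top socket 0.91 [249. 191.] [559. 296.  68.]
top socket 0.72 [275. 375.] [151. 235.  68.]
top post 0.7 [428. 244.] [ 435. -111.   57.]
top post 0.54 [453. 190.] [ 560. -174.   57.]
top post 0.51 [478. 250.] [ 420. -226.   57.]
top post_nose 0.86 [489. 249.] [ 424. -260.   34.]
top post_nose 0.53 [449. 187.] [ 572. -172.   34.]
top post_nose 0.37 [482. 181.] [ 589. -251.   34.]
top stand 0.81 [455. 192.] [ 570. -197.    0.]
top plain_post 0.73 [481. 186.] [ 571. -240.   57.]
top screw_jar 0.71 [284. 188.] [581. 222.   0.]
top screw_jar 0.69 [375. 242.] [447.   1.   0.]
top pen_cup 0.77 [193. 239.] [456. 438.   0.]
```

View pics/scene.png

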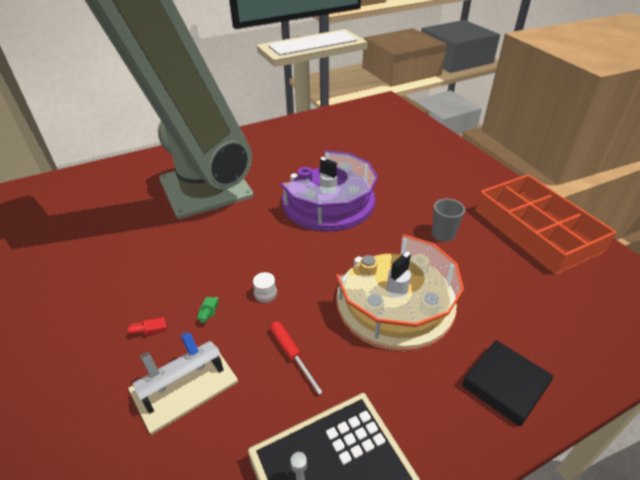

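View pics/top.png

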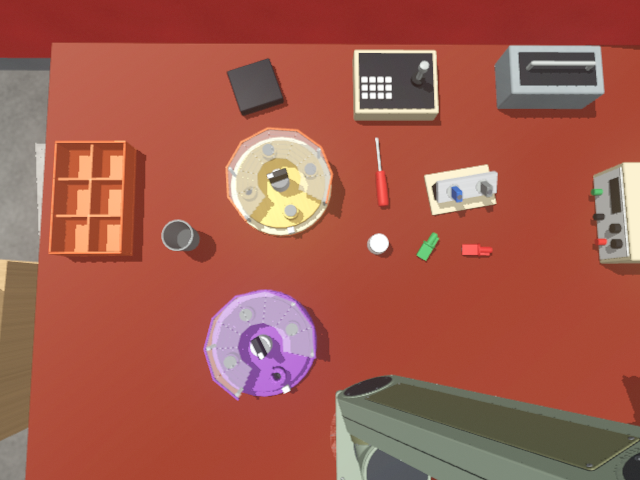

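The brass carousel is near (575,228), with its mark at pixel (292,232) in the top view. The purple one is a decoy. The stand is near (570,-200), with the blue post on its left. Next I'll fly the wrist camera over the carousel.

```bash
cat >> h.py <<'E'
def tool():
    s=state(); return s,np.array(s["ee_pos"]),R.from_euler('xyz',s["ee_rot"],degrees=True)
def goal(x,z):
    "rotation with tool x along x, jaws along z"
    x=np.array(x,float);x/=np.linalg.norm(x);z=np.array(z,float);z-=x*(x@z);z/=np.linalg.norm(z)
    return R.from_matrix(np.column_stack([x,np.cross(z,x),z]))
def need(p,x,z):
    "rotvec+shift to tcp p; both half-turn options"
    s,p0,R0=tool()
    for sg in(1,-1):
        rv=(goal(x,sg*np.array(z,float))*R0.inv()).as_rotvec(degrees=True); print(sg,rv.round(2),'|',np.linalg.norm(rv).round(1),(np.array(p)-p0).round(1))
E
python3 - <<'E'
from h import *
s,p,r=tool(); print(r.as_matrix().round(3))
a=np.radians(13); need([575,228,215],[0,0,-1],[np.cos(a),np.sin(a),0])
E
```

```text
[[-0.     0.951  0.31 ]
 [-0.     0.31  -0.951]
 [-1.    -0.     0.   ]]
1 [ 0.    0.   84.96] | 85.0 [397.  774.7   1. ]
-1 [  0.    -0.   -95.04] | 95.0 [397.  774.7   1. ]
```

>>> drive_tool --pt "0 0 9 40 77 2 60" --pt "0 0 18 80 154 2 60" --pt "0 0 27 120 231 2 60" --pt "0 0 36 160 308 2 60" --pt "0 0 45 200 385 2 60" --pt "0 0 54 240 462 2 60" --pt "0 0 63 280 539 2 60" --pt "0 0 72 320 616 2 60" --pt "0 0 81 360 693 2 60" --pt "0 0 85 397 775 2 60"

```text
time_s: 2.45
ee_pos: [466.1, 10.3, 216.3]
ee_rot: [-27.0, 89.9, -13.8]
force: [1.5, -0.3, -0.9]
gripper_width: 59.7
```

```bash
python3 - <<'E'
from h import *
s,p,r=tool(); print(s["time_s"],p.round(1),r.as_matrix().round(3)[:,2], s["qpos"].round(1))
E
```

```text
2.45 [466.1  10.3 216.3] [0.973 0.229 0.001] [-1.000e-01  8.300e+00  1.028e+02 -0.000e+00  6.880e+01 -1.330e+01]
```

>>> drive_tool --pt "0 0 0 28 55 0 50" --pt "0 0 0 55 110 0 50" --pt "0 0 0 82 165 0 50" --pt "0 0 0 109 218 0 50" --pt "0 0 0 109 218 0 50" --pt "0 0 0 109 218 0 50"

```text
time_s: 3.2
ee_pos: [574.6, 227.9, 215.9]
ee_rot: [-96.1, 89.9, -82.8]
force: [-0.1, -0.4, -0.3]
gripper_width: 49.9
```

```bash
python3 - <<'E'
from h import *
s,p,r=tool(); print(s["time_s"],p.round(1),s["qpos"].round(1))
C=cam("wrist",s); im=grab_frame("wrist"); save(im,'w1.png')
for l,z in dict(carousel_knob=105,socket=68,load_mark=68,carousel_base=0).items():
    for q in place_of("wrist",l)[:3]:
        uv=np.array(q["location"])*[640,480]; print(l,round(q["p"],2),uv.round(1),onz(C,uv,z).round(1))
E
```

```text
3.2 [574.6 227.9 215.9] [20.6 22.2 83.5 -0.1 74.4  7.4]
carousel_knob 0.72 [330.4 235.3] [585.3 225.4 105. ]
socket 0.57 [316.8 136.7] [557.7 295.8  68. ]
load_mark 0.69 [244.6 222.5] [512.1 209.7  68. ]
carousel_base 0.65 [326.3 207.2] [583.9 226.5   0. ]
```

View pics/w1.png

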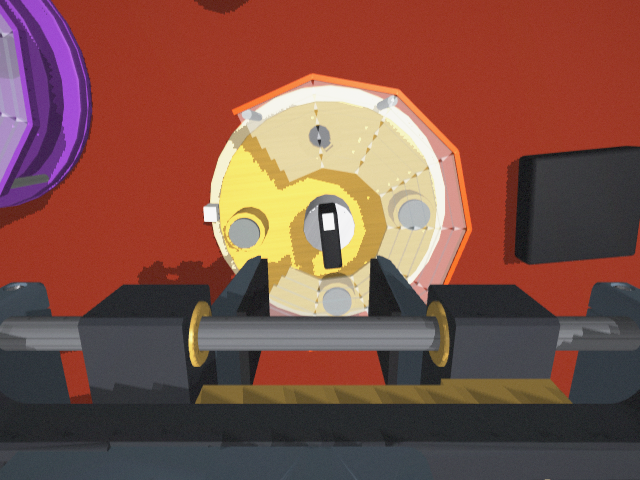

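The wrist view shows the knob bar top from about (328,213) to (332,267), with its white tip up. The open socket is at (319,136), under the guard. The mark block is at (211,214).

```bash
python3 - <<'E'
from h import *
C=cam("wrist"); im=cv2.imread('pics/w1.png')
k=im[195:275,312:348]; d=(k.max(2)<60).astype(np.uint8)
g=cv2.cvtColor(im,cv2.COLOR_BGR2GRAY)
for y in range(200,272,4): print(y,g[y,312:348:1].tolist() if y%8==0 else '')
A=onz(C,(328.5,213),125);B=onz(C,(332.5,267),125);print(A.round(1),B.round(1),np.linalg.norm(A-B),((A+B)/2).round(1),np.degrees(np.arctan2(*(A-B)[[1,0]])))
for z in(15,25,35,40): print('mark',z,onz(C,(210.5,213.5),z).round(1))
print('sock',onz(C,(319,136),68).round(1))
# base rim: white pixels ellipse
hsv=cv2.cvtColor(im,cv2.COLOR_BGR2HSV); r=(hsv[...,0]>170)|(hsv[...,0]<9)
print('cam',C[2].round(1))
for b,z in(((344,301)),): pass
E
```

```text
200 [179, 110, 107, 110, 112, 117, 117, 121, 121, 124, 126, 131, 133, 131, 135, 137, 133, 138, 140, 138, 138, 141, 141, 143, 144, 143, 148, 147, 145, 146, 147, 171, 219, 226, 226, 226]
204 
208 [117, 162, 222, 172, 173, 175, 83, 25, 27, 20, 28, 29, 27, 26, 32, 34, 33, 30, 32, 31, 27, 28, 33, 30, 230, 242, 239, 243, 244, 245, 246, 246, 244, 232, 177, 151]
212 
216 [173, 172, 172, 178, 176, 175, 87, 43, 52, 51, 209, 247, 247, 247, 247, 247, 247, 247, 247, 247, 247, 202, 73, 55, 51, 137, 243, 243, 243, 244, 244, 244, 244, 245, 244, 243]
220 
224 [176, 175, 171, 173, 171, 172, 171, 74, 38, 47, 41, 234, 247, 247, 247, 247, 247, 247, 247, 247, 247, 247, 175, 65, 47, 44, 179, 243, 244, 244, 244, 244, 243, 243, 242, 242]
228 
232 [171, 172, 168, 176, 173, 169, 170, 171, 62, 40, 50, 53, 54, 53, 55, 53, 55, 54, 60, 60, 53, 60, 57, 57, 58, 49, 39, 228, 242, 242, 241, 242, 242, 242, 242, 242]
236 
240 [171, 171, 173, 172, 172, 174, 167, 168, 165, 52, 45, 46, 55, 55, 53, 54, 57, 58, 52, 56, 61, 56, 58, 59, 54, 58, 47, 55, 240, 242, 242, 243, 243, 244, 244, 244]
244 
248 [161, 156, 158, 160, 175, 173, 177, 176, 177, 164, 50, 44, 48, 51, 55, 56, 54, 54, 57, 53, 53, 58, 51, 56, 59, 56, 55, 47, 104, 238, 230, 221, 219, 220, 220, 221]
252 
256 [158, 155, 159, 169, 221, 223, 223, 222, 223, 223, 208, 59, 46, 51, 48, 53, 56, 55, 55, 51, 52, 53, 52, 54, 54, 55, 57, 51, 47, 131, 220, 222, 221, 220, 221, 222]
260 
264 [153, 214, 213, 221, 220, 220, 221, 220, 221, 221, 220, 188, 60, 41, 51, 55, 53, 53, 54, 52, 51, 51, 57, 55, 57, 49, 56, 45, 36, 29, 174, 220, 217, 218, 221, 159]
268 
[578.6 245.8 125. ] [591.2 206.  125. ] 41.791798333494086 [584.9 225.9 125. ] 107.63461373039402
mark 15 [469.  195.3  15. ]
mark 25 [471.4 198.1  25. ]
mark 35 [473.8 201.   35. ]
mark 40 [475.  202.4  40. ]
sock [560.  296.2  68. ]
cam [558.1 299.7 387.3]
```

```bash
python3 - <<'E'
import cv2
im=cv2.imread('pics/w1.png'); c=im[60:320,190:480]; cv2.imwrite('pics/c1.png',cv2.resize(c,None,fx=2.7,fy=2.3*1.0,interpolation=cv2.INTER_CUBIC) if 0 else cv2.resize(c,None,fx=2.3,fy=2.3,interpolation=cv2.INTER_CUBIC))
E
```

```text
(no output)
```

View pics/c1.png

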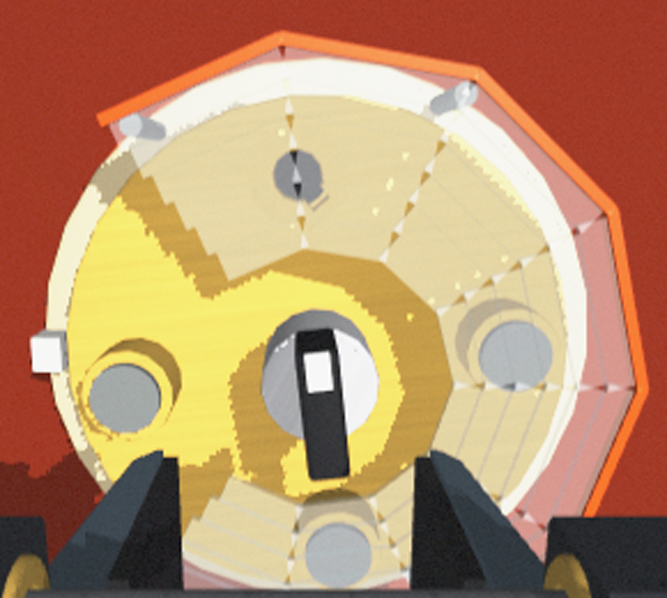

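```bash
python3 - <<'E'
from h import *
for n,f in(("top","top.png"),("scene","scene.png")):
    C=cam(n); im=cv2.imread('pics/'+f)
    print(n,proj(C,[584,227,125]).round(1),proj(C,[584,227,105]).round(1),proj(C,[474,201,35]).round(1),proj(C,[560,296,68]).round(1))
im=cv2.imread('pics/top.png')[120:245,220:340]; im2=cv2.imread('pics/scene.png')[230:345,330:470]
a=cv2.resize(im,(400,416),interpolation=2);b=cv2.resize(im2,(400,329),interpolation=2)
o=np.zeros((416,800,3),np.uint8);o[:,:400]=a;o[:329,400:]=b;cv2.imwrite('pics/c2.png',o)
E
```

```text
top [277.  172.9] [277.8 175.3] [291.7 229.4] [248.7 190.1]
scene [401.5 258.4] [400.4 266.1] [357.6 261.1] [420.  260.5]
```

View pics/c2.png

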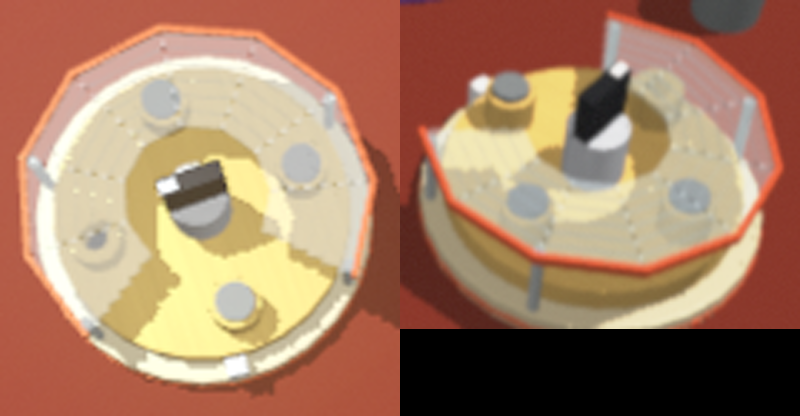

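The axis fits all three cameras at (584,227). The tip points at about 108° and the mark lies at about 193.5°, so the turn needed is about +85.5°. Descending on the knob now.

>>> drive_tool --pt "0 0 5 9.5 -1 -40 40" --pt "0 0 5 9.5 -1 -80 40" --pt "0 0 5 9.5 -1 -124 40" --pt "0 0 5 9.5 -1 -124 40" --pt "0 0 5 9.5 -1 -124 40"

```text
time_s: 4.08
ee_pos: [585.5, 226.2, 94.7]
ee_rot: [-6.5, 89.7, 11.6]
force: [0.3, 0.4, 0.3]
gripper_width: 39.9
```

>>> drive_tool --pt "0 0 0 0 0 0 20" --pt "0 0 0 0 0 0 8" --pt "0 0 0 0 0 0 8" --pt "0 0 0 0 0 0 8" --grip_force 12

```text
time_s: 4.58
ee_pos: [584.2, 225.8, 95.8]
ee_rot: [-12.8, 89.9, 5.3]
force: [-4.4, -0.5, 6.1]
gripper_width: 14.1
```

```bash
python3 - <<'E'
from h import *
s,p,r=tool(); print(s["time_s"],p.round(1),s["qpos"].round(1),s["force"].round(1),s["torque"].round(2),s["gripper_width"],r.as_matrix()[:,2].round(3))
E
```

```text
4.575 [584.2 225.8  95.8] [20.1 28.  92.2 -0.  59.7  2. ] [-4.4 -0.5  6.1] [-0.28  0.79 -0.07] 14.074756520770137 [0.951 0.311 0.002]
```

>>> drive_tool --pt "0 0 9 0 0.3 0 8" --pt "0 0 18 0 0.6 0 8" --pt "0 0 27 0 1 0 8" --pt "0 0 36 0 1 0 8" --pt "0 0 45 0 1 0 8" --pt "0 0 54 0 1 0 8" --pt "0 0 63 0 1 0 8" --pt "0 0 72 0 1 0 8" --pt "0 0 79 0 1 0 8" --pt "0 0 85 0 1 0 8"

```text
time_s: 5.82
ee_pos: [585.1, 227.8, 95.8]
ee_rot: [-41.7, 89.7, 61.6]
force: [1.9, 2.6, -2.1]
gripper_width: 14.1
```

>>> drive_tool --pt "0 0 0 0 0 0 8" --pt "0 0 0 0 0 0 8"

```text
time_s: 6.08
ee_pos: [585.2, 227.7, 95.8]
ee_rot: [-44.6, 89.7, 58.6]
force: [0.4, 0.9, -1.5]
gripper_width: 14.2
```

```bash
python3 - <<'E'
from h import *
s,p,r=tool(); z=r.as_matrix()[:,2];print(s["time_s"],p.round(1),s["qpos"].round(1),s["force"].round(1),s["torque"].round(2),s["gripper_width"],np.degrees(np.arctan2(z[1],z[0])))
E
```

```text
6.075 [585.2 227.7  95.8] [ 20.1  28.1  92.    0.2  59.7 -83.2] [ 0.4  0.9 -1.5] [-0.03 -0.21  0.13] 14.179894213639972 103.20468459333716
```

>>> drive_tool --pt "0 0 0 0 0 0 40" --pt "0 0 0 0 0 0 40" --pt "0 0 0 0 0 40 40" --pt "0 0 0 0 0 80 40" --pt "0 0 0 -30 -7 120 40" --pt "0 0 0 -30 -7 120 40" --pt "0 0 0 -30 -7 120 40"

```text
time_s: 6.95
ee_pos: [555.0, 220.6, 215.5]
ee_rot: [-42.7, 89.8, 60.5]
force: [1.0, -1.0, 0.6]
gripper_width: 39.7
```

```bash
python3 - <<'E'
from h import *
s=state(); C=cam("wrist",s); im=grab_frame("wrist"); save(im,'w2.png'); print(s["time_s"],s["ee_pos"],s["ee_rot"])
print(C[2], [proj(C,q).round(1) for q in([584,227,125],[510,209.5,68],[474,201,35])])
for l,z in dict(carousel_knob=105,socket=68,load_mark=68).items():
    for q in place_of("wrist",l)[:2]:
        uv=np.array(q["location"])*[640,480]; print(l,round(q["p"],2),uv.round(1),onz(C,uv,z).round(1))
c=im[20:290,170:470]; save(cv2.resize(c,None,fx=2.2,fy=2.2,interpolation=2),'c3.png')
E
```

```text
6.95 [554.98459587 220.64454053 215.45730041] [-42.70801067  89.75326387  60.48488681]
[481.73364937 201.54160121 385.72294164] [array([319.2, 274.8]), array([318.6, 165.9]), array([318.4, 121.2])]
carousel_knob 0.63 [315.8 266.4] [585.4 224.6 105. ]
socket 0.59 [318.3 167.9] [511.7 209.6  68. ]
load_mark 0.74 [317.8 266.3] [598.5 229.4  68. ]
load_mark 0.6 [319.6 167.1] [510.8 210.5  68. ]
```

View pics/c3.png

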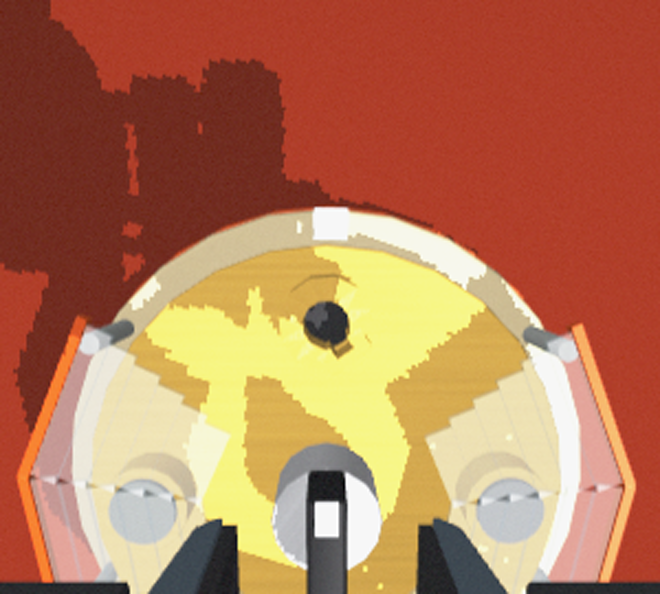

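The socket stands at the mark, about 1° off. In the crop the mark is at (331,222), the socket at (326,323) and the knob tip at (326,520). I'll refine the bore centre, then go to the stand.

```bash
python3 - <<'E'
from h import *
C=cam("wrist"); im=cv2.imread('pics/w2.png')
hsv=cv2.cvtColor(im,cv2.COLOR_BGR2HSV)
m=((hsv[...,1]<110)&(hsv[...,2]<130)).astype(np.uint8)[145:190,295:345]
n,l,st,ce=cv2.connectedComponentsWithStats(m); 
for i in range(1,n):
    if st[i,4]>40: print(st[i],ce[i]+[295,145],onz(C,ce[i]+[295,145],68).round(1))
# stand from top image
T=cam("top"); t=cv2.cvtColor(cv2.imread('pics/top.png'),cv2.COLOR_BGR2HSV)
b=((t[...,0]>100)&(t[...,0]<130)&(t[...,1]>120)&(t[...,2]>60)).astype(np.uint8); b[:, :430]=0;b[:,500:]=0;b[:160]=0;b[220:]=0
n,l,st,ce=cv2.connectedComponentsWithStats(b);print(st[1:],ce[1:], [onz(T,c,80).round(1) for c in ce[1:]])
o=cv2.resize(cv2.imread('pics/top.png')[155:225,415:510],None,fx=4.2,fy=4.2,interpolation=2);p=cv2.resize(cv2.imread('pics/scene.png')[325:435,120:245],None,fx=3,fy=3,interpolation=2)
c=np.zeros((340,800,3),np.uint8);c[:o.shape[0],:o.shape[1]]=o;c[:p.shape[0],420:420+p.shape[1]]=p;cv2.imwrite('pics/c4.png',c)
E
```

```text
[ 13  12  20  20 288] [318.21180556 166.05902778] [509.8 209.   68. ]
[[452 187  10  15  93]] [[456.22580645 192.79569892]] [array([ 548.9, -173.7,   80. ])]
```

View pics/c4.png

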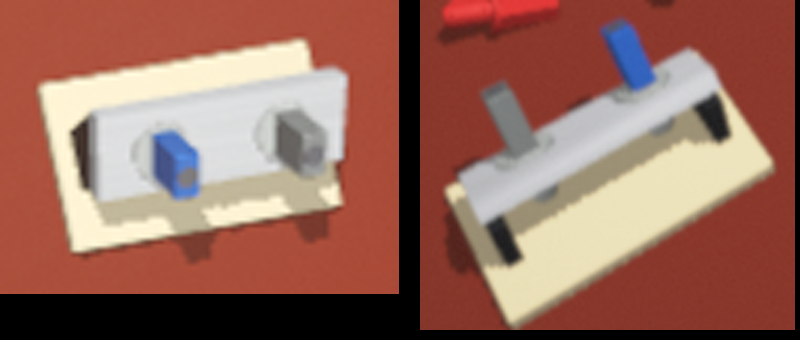

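```bash
python3 - <<'E'
from h import *
T=cam("top"); 
P=[onz(T,(415+x/4.2,155+y/4.2),10) for x,y in((40,87),(305,40),(75,252),(342,205))]
print(np.round(P,1)); ys=(P[0]-P[1])+(P[2]-P[3]); psi=np.arctan2(-ys[0],ys[1]); print('yaw',np.degrees(psi),'size',np.linalg.norm(P[0]-P[1]),np.linalg.norm(P[0]-P[2]),'ctr',np.mean(P,0).round(1))
def axes(psi,t=.6):
    c,s=np.cos(psi),np.sin(psi); return np.array([-np.sin(t)*c,-np.sin(t)*s,np.cos(t)]),np.array([-s,c,0])
z,y=axes(psi); o=np.array([562,-171.5,57]); print(z,y)
need(o+109*z,-z,-y)
a=np.radians(-79.9);need([500,-60,215],[0,0,-1],[np.cos(a),np.sin(a),0])
E
```

```text
[[ 607.2 -120.6   10. ]
 [ 634.7 -277.3   10. ]
 [ 510.2 -137.5   10. ]
 [ 536.8 -294.1   10. ]]
yaw 9.80464596342361 size 159.13471711927687 98.4667015526328 ctr [ 572.2 -207.4   10. ]
[-0.55639536 -0.09615263  0.82533561] [-0.1702894   0.98539409  0.        ]
1 [-51.21 -10.67 168.89] | 176.8 [ -53.6 -402.6  -67.3]
-1 [  6.69 -33.7   -3.34] | 34.5 [ -53.6 -402.6  -67.3]
1 [ 1.000e-02 -2.600e-01  1.769e+02] | 176.9 [ -55.  -280.6    0.8]
-1 [-0.17 -0.01 -3.1 ] | 3.1 [ -55.  -280.6    0.8]
```

>>> drive_tool --pt "0 0 -10 -5 -28 0 40" --pt "0 0 -20 -10 -56 0 40" --pt "0 0 -30 -15 -84 0 40" --pt "0 0 -40 -20 -112 0 40" --pt "0 0 -50 -25 -140 0 40" --pt "0 0 -60 -30 -168 0 40" --pt "0 0 -70 -35 -196 0 40" --pt "0 0 -80 -40 -224 0 40" --pt "0 0 -90 -45 -252 0 40" --pt "0 0 -100 -55 -280 0 40"

```text
time_s: 8.4
ee_pos: [500.0, -60.4, 213.3]
ee_rot: [-13.8, 89.9, -10.9]
force: [0.1, -0.5, 0.1]
gripper_width: 40.1
```

>>> drive_tool --pt "0 0 -10 0 -12 0 40" --pt "0 0 -20 0 -24 0 40" --pt "0 0 -30 0 -36 0 40" --pt "0 0 -40 0 -48 0 40" --pt "0 0 -50 0 -60 0 40" --pt "0 0 -60 0 -72 0 40" --pt "0 0 -70 0 -84 0 40" --pt "0 0 -80 0 -95 0 40" --pt "0 0 -80 0 -95 0 40"

```text
time_s: 9.52
ee_pos: [499.9, -155.8, 212.4]
ee_rot: [-69.8, 89.9, -146.9]
force: [-0.6, 0.1, -1.2]
gripper_width: 40.1
```

```bash
cat >> h.py <<'E'
def axes(deg,t=.6):
    c,s=np.cos(np.radians(deg)),np.sin(np.radians(deg)); return np.array([-np.sin(t)*c,-np.sin(t)*s,np.cos(t)]),np.array([-s,c,0])
E
python3 - <<'E'
from h import *
s=state();print(s["time_s"],s["qpos"].round(1),s["ee_pos"].round(1))
z,y=axes(9.8); need(np.array([562,-171.5,57])+109*z,-z,-y)
E
```

```text
9.525 [-18.5  13.8  96.3  -0.1  70.   58.6] [ 499.9 -155.8  212.4]
1 [  6.82 -33.79  -3.01] | 34.6 [  1.4 -26.1 -65.5]
-1 [-51.18 -10.23 169.15] | 177.0 [  1.4 -26.1 -65.5]
```

>>> drive_tool --pt "1.7 -8.4 -0.8 0 -6 -16 40" --pt "3.4 -16.9 -1.5 1 -13 -33 40" --pt "5.1 -25.3 -2.3 1 -20 -49 40" --pt "6.8 -33.8 -3 1.4 -26 -65.5 40" --pt "6.8 -33.8 -3 1.4 -26 -65.5 40" --pt "6.8 -33.8 -3 1.4 -26 -65.5 40"

```text
time_s: 10.28
ee_pos: [500.0, -181.3, 145.6]
ee_rot: [90.1, 55.8, 9.9]
force: [0.3, 0.5, -0.6]
gripper_width: 39.8
```

```bash
python3 - <<'E'
from h import *
s,p,r=tool(); C=cam("wrist",s); im=grab_frame("wrist"); save(im,'w3.png'); print(s["time_s"],p,r.as_matrix().round(3))
z,y=axes(9.8);o=np.array([562,-171.5,57])
print('pred orig, head top', proj(C,o).round(1),proj(C,o+40*z).round(1))
for l in("post","plain_post"):
    for q in place_of("wrist",l)[:2]: print(l,q["p"],np.array(q["location"])*[640,480],onz(C,np.array(q["location"])*[640,480],57).round(1))
b=cv2.cvtColor(im,cv2.COLOR_RGB2HSV); m=((b[...,0]>100)&(b[...,0]<130)&(b[...,1]>130)&(b[...,2]>60)).astype(np.uint8)
n,l,st,ce=cv2.connectedComponentsWithStats(m)
for i in range(1,n):
    if st[i,4]>100: print(st[i],ce[i])
E
```

```text
10.275 [ 500.04234916 -181.31298345  145.59679279] [[ 0.554  0.815  0.171]
 [ 0.097  0.14  -0.985]
 [-0.827  0.563 -0.001]]
pred orig, head top [318.3 229.8] [318.2 245.2]
post 0.66 [323.072 232.992] [ 560.1 -175.6   57. ]
[314 218  20  47 684] [323.42105263 238.98391813]
```

View pics/w3.png

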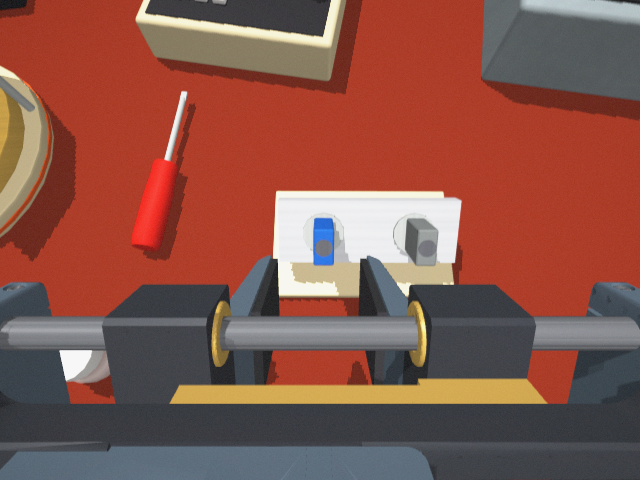

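The blue head's dimple is at (324,247) against a prediction of (318,245), so it sits about 4 mm further along the jaw direction. I'll approach part-way and compare it directly with the fingertips.

>>> drive_tool --pt "0 0 0 11 0.6 -16.5 40" --pt "0 0 0 22 1.2 -33 40" --pt "0 0 0 32.3 1.8 -49.5 40" --pt "0 0 0 32.3 1.8 -49.5 40" --pt "0 0 0 32.3 1.8 -49.5 40"

```text
time_s: 11.05
ee_pos: [535.0, -179.9, 98.8]
ee_rot: [89.7, 55.6, 9.8]
force: [-0.7, -0.3, 0.8]
gripper_width: 40.0
```

```bash
python3 - <<'E'
from h import *
s,p,r=tool(); C=cam("wrist",s); im=grab_frame("wrist"); print(s["time_s"],p,s["ee_rot"])
print('tcp px',proj(C,p).round(1))
c=im[190:350,230:430]; save(cv2.resize(c,None,fx=3.5,fy=3.5,interpolation=2),'c5.png')
b=cv2.cvtColor(im,cv2.COLOR_RGB2HSV); m=((b[...,0]>100)&(b[...,0]<130)&(b[...,1]>130)&(b[...,2]>60)).astype(np.uint8)
n,l,st,ce=cv2.connectedComponentsWithStats(m)
for i in range(1,n):
    if st[i,4]>100: print(st[i],ce[i])
E
```

```text
11.05 [ 535.01270457 -179.88886241   98.84974441] [89.74770818 55.5503      9.76648276]
tcp px [316.1 289.6]
[ 303  244   26   64 1228] [315.67263844 272.92996743]
```

View pics/c5.png

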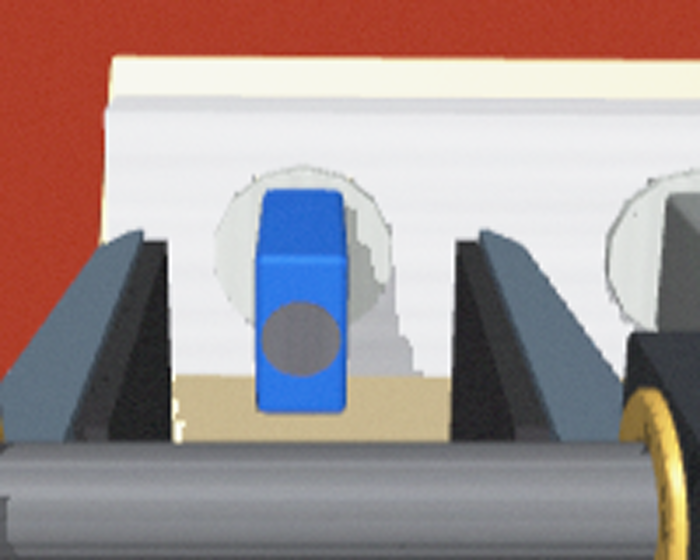

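```bash
python3 - <<'E'
from h import *
s,p,r=tool(); C=cam("wrist",s); z,y=axes(9.8)
for uv,zz in(((316.1,285.1),40),((316.6,264.5),4)):
    q=onz(C,uv,57+zz*z[2]); o=q-zz*z; print(q.round(1),'origin',o.round(1),'tool',r.inv().apply(q-p).round(1),'origin in tool',r.inv().apply(o-p).round(1))
E
```

```text
[ 538.9 -179.3   90. ] origin [ 561.1 -175.5   57. ] tool [ 9.7 -1.8 -0.1] origin in tool [49.7 -1.9 -0.1]
[ 557.3 -176.2   60.3] origin [ 559.5 -175.9   57. ] tool [44.8 -3.2  0. ] origin in tool [48.8 -3.2  0. ]
```

>>> drive_tool --pt "0 0 0 7 1.5 -11 40" --pt "0 0 0 14 3 -22 40" --pt "0 0 0 20.5 4.5 -34 40" --pt "0 0 0 20.5 4.5 -34 40" --pt "0 0 0 20.5 4.5 -34 40"

```text
time_s: 11.72
ee_pos: [555.5, -175.8, 65.9]
ee_rot: [89.6, 55.5, 9.7]
force: [-0.1, 0.0, 0.5]
gripper_width: 39.8
```

```bash
python3 - <<'E'
from h import *
s,p,r=tool(); o=np.array([560.6,-175.6,57]); print(s["time_s"],p.round(1),s["ee_rot"].round(1),s["force"].round(1),'origin in tool',r.inv().apply(o-p).round(1),r.as_matrix().round(3))
E
```

```text
11.725 [ 555.5 -175.8   65.9] [89.6 55.5  9.7] [-0.1  0.   0.5] origin in tool [10.2 -0.9  0.7] [[ 0.559  0.811  0.173]
 [ 0.095  0.144 -0.985]
 [-0.824  0.567  0.004]]
```

>>> drive_tool --pt "0 0 0 0 0 0 25" --pt "0 0 0 0 0 0 8" --pt "0 0 0 0 0 0 8" --pt "0 0 0 0 0 0 8" --pt "0 0 0 0 0 0 8" --grip_force 15

```text
time_s: 12.35
ee_pos: [555.5, -175.8, 66.1]
ee_rot: [89.6, 55.5, 9.6]
force: [-3.9, -0.1, 4.0]
gripper_width: 13.8
```

>>> drive_tool --pt "0 0 0 0 0 0 8" --pt "0 0 0 -5.6 -1 8.2 8" --pt "0 0 0 -11.2 -1.9 16.5 8" --pt "0 0 0 -16.8 -2.9 24.7 8" --pt "0 0 0 -22.4 -3.8 33 8" --pt "0 0 0 -28 -4.8 41.2 8" --pt "0 0 0 -33.6 -5.7 49.4 8" --pt "0 0 0 -45 -7.6 66 8" --pt "0 0 0 -56 -9.5 110 8" --pt "0 0 0 -56 -9.5 130 8" --grip_force 30

```text
time_s: 13.6
ee_pos: [499.2, -186.0, 198.5]
ee_rot: [89.4, 55.4, 9.4]
force: [-0.3, 0.4, -1.1]
gripper_width: 13.9
```

```bash
python3 - <<'E'
from h import *
s,p,r=tool(); print(s["time_s"],p.round(1),s["force"].round(1),s["gripper_width"],s["qpos"].round(1))
a=np.radians(47.6-90); Z=[np.cos(a),np.sin(a),0]
need([509.8,209,170],[0,0,-1],Z)
a=np.radians(10-90); Z=[np.cos(a),np.sin(a),0]
need([500,-100,230],[0,0,-1],Z)
E
```

```text
13.6 [ 499.2 -186.   198.5] [-0.3  0.4 -1.1] 13.937037248554113 [-36.7   4.7 119.5  41.7  37.9  13.8]
1 [-16.65  31.05  36.42] | 50.7 [ 10.6 395.  -28.5]
-1 [  39.74   21.3  -136.94] | 144.2 [ 10.6 395.  -28.5]
1 [-5.650e+00  3.416e+01 -1.000e-02] | 34.6 [ 0.8 86.  31.5]
-1 [-52.84  -8.74 171.84] | 180.0 [ 0.8 86.  31.5]
```

>>> drive_tool --pt "-1.7 3.1 3.6 1 40 4 8" --pt "-3.3 6.2 7.3 2 80 8 8" --pt "-5 9.3 10.9 3 120 8 8" --pt "-6.7 12.4 14.6 4 160 8 8" --pt "-8.3 15.5 18.2 5 200 8 8" --pt "-10 18.6 21.8 6 240 5 8" --pt "-11.7 21.7 25.5 7 280 0 8" --pt "-13.3 24.8 29.1 8 320 -5 8" --pt "-15 27.9 32.8 9 360 -10 8" --pt "-16.65 31 36.4 10.6 395 -20 8"

```text
time_s: 14.85
ee_pos: [509.9, 210.3, 178.9]
ee_rot: [-15.1, 89.9, -57.4]
force: [0.3, 0.3, -0.9]
gripper_width: 13.8
```

>>> drive_tool --pt "0 0 0 0 0 0 8" --pt "0 0 0 0 0 0 8"

```text
time_s: 15.1
ee_pos: [509.6, 209.8, 178.8]
ee_rot: [-44.3, 89.9, -86.6]
force: [0.7, 0.2, -0.8]
gripper_width: 13.7
```

```bash
python3 - <<'E'
from h import *
s,p,r=tool(); C=cam("wrist",s); im=grab_frame("wrist"); save(im,'w4.png')
print(s["time_s"],p.round(1),s["force"].round(1),s["gripper_width"],s["qpos"].round(1),r.as_matrix().round(3))
a=np.radians(47.6-90); need([509.8,209,178],[0,0,-1],[np.cos(a),np.sin(a),0])
print('pred socket',proj(C,[509.8,209,68]).round(1))
for l in("socket","post","post_nose"):
    for q in place_of("wrist",l)[:2]: print(l,q["p"],np.array(q["location"])*[640,480])
E
```

```text
15.1 [509.6 209.8 178.8] [ 0.7  0.2 -0.8] 13.66502762251911 [21.2 17.6 96.  -0.1 66.4 63.6] [[ 0.     0.673  0.739]
 [-0.002  0.739 -0.673]
 [-1.    -0.001  0.001]]
1 [ 0.08  0.03 -0.04] | 0.1 [ 0.2 -0.4 -1. ]
-1 [-4.0000e-02  1.3000e-01  1.7996e+02] | 180.0 [ 0.2 -0.4 -1. ]
pred socket [317.8 231.2]
socket 0.79 [317.824 229.104]
post 0.87 [317.632 286.416]
post 0.72 [83.008 52.512]
post_nose 0.86 [319.168 264.912]
post_nose 0.61 [365.376 145.584]
```

View pics/w4.png

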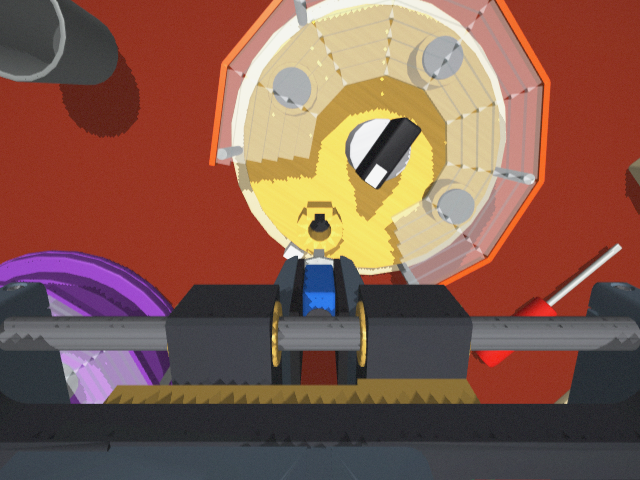

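```bash
python3 - <<'E'
from h import *
im=cv2.imread('pics/w4.png'); c=im[190:320,265:375]; c=cv2.resize(c,None,fx=4.6,fy=4.6,interpolation=cv2.INTER_CUBIC); cv2.imwrite('pics/c6.png',c)
C=cam("wrist"); s,p,r=tool()
f=lambda x,y,z: proj(C,p+r.apply([x,y,z])).round(1)
print('shank end pred',f(37,0,0),'8mm R',f(37,0,8),'key tip low',f(31,12.5,0),'flange ctr bot',f(9,0,0),'flange edge far',f(9,16,0),'L',f(9,0,-16),'tcp',f(0,0,0))
hsv=cv2.cvtColor(im,cv2.COLOR_BGR2HSV)
for y in range(212,262,3): print(y,hsv[y,306:334,2].tolist())
E
```

```text
shank end pred [316.5 262.9] 8mm R [329.9 262.9] key tip low [316.4 245.8] flange ctr bot [316.2 281.2] flange edge far [316.1 252.1] L [285.6 281.3] tcp [316.1 288.3]
212 [175, 245, 245, 245, 245, 245, 245, 245, 245, 244, 244, 243, 244, 244, 244, 244, 244, 245, 244, 245, 245, 245, 245, 245, 245, 245, 217, 135]
215 [199, 245, 245, 245, 245, 245, 245, 245, 206, 57, 41, 43, 38, 40, 46, 42, 40, 40, 107, 245, 245, 245, 245, 245, 245, 245, 228, 216]
218 [245, 245, 245, 245, 245, 245, 245, 245, 194, 60, 39, 33, 39, 43, 47, 42, 42, 41, 100, 245, 245, 245, 245, 245, 245, 245, 245, 245]
221 [245, 245, 245, 245, 246, 218, 76, 38, 38, 42, 39, 45, 43, 46, 47, 41, 42, 53, 60, 60, 40, 139, 244, 245, 245, 245, 245, 245]
224 [245, 245, 245, 236, 87, 45, 42, 43, 43, 39, 41, 53, 58, 56, 60, 60, 60, 59, 55, 47, 40, 43, 39, 141, 245, 245, 245, 245]
227 [245, 245, 173, 111, 88, 47, 42, 39, 44, 42, 44, 57, 59, 58, 61, 59, 58, 57, 55, 60, 58, 58, 90, 105, 96, 244, 245, 245]
230 [245, 245, 164, 114, 111, 106, 104, 85, 87, 65, 59, 56, 60, 57, 57, 55, 61, 66, 83, 113, 138, 139, 132, 138, 122, 240, 245, 245]
2
[... 748 characters left out ...]
 245, 244, 244, 242, 238, 239, 239, 238, 238, 238, 238, 236, 237, 238, 244, 245, 245, 245, 245, 245, 243, 241, 225, 197]
251 [213, 199, 245, 226, 188, 204, 230, 226, 134, 133, 132, 133, 134, 132, 132, 131, 133, 135, 225, 241, 235, 216, 184, 183, 182, 183, 184, 187]
254 [215, 243, 244, 218, 176, 209, 213, 160, 133, 132, 133, 132, 135, 131, 132, 133, 133, 133, 155, 178, 178, 183, 222, 226, 187, 209, 232, 244]
257 [236, 237, 234, 231, 212, 180, 163, 123, 126, 127, 142, 156, 171, 183, 153, 149, 127, 127, 153, 154, 179, 217, 234, 235, 235, 242, 242, 245]
260 [177, 197, 218, 221, 234, 232, 228, 226, 225, 222, 223, 219, 226, 227, 230, 229, 226, 225, 223, 223, 225, 222, 225, 202, 197, 184, 173, 101]
```

View pics/c6.png

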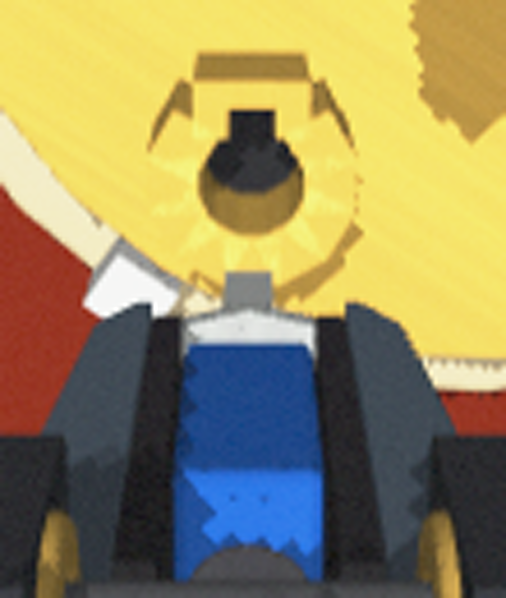

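```bash
cat >> h.py <<'E'
def off(C,p,r,uv_s,uv_k,xk=31.5):
    "shift (world) so that post (key lower outer edge px uv_k) meets the socket px uv_s; also tool coords"
    S=r.inv().apply(onz(C,uv_s,68)-p)
    o,d=ray(C,uv_k); o=r.inv().apply(o-p); d=r.inv().apply(d); K=o+d*(xk-o[0])/d[0]-[0,12.5,0]
    dd=S-K; dd[0]=0; print('socket tool',S.round(2),'post tool',K.round(2),'diff y,z',dd[1:].round(2),'world shift',r.apply(dd).round(2))
E
python3 - <<'E'
from h import *
s,p,r=tool(); C=cam("wrist",s); off(C,p,r,(319.2,229.9),(318.8,248.8))
E
```

```text
socket tool [111.41   0.56   1.7 ] post tool [31.5  -1.94  1.38] diff y,z [2.51 0.32] world shift [1.93 1.63 0.  ]
```

>>> drive_tool --pt "0 0 0 1 0.8 -20 8" --pt "0 0 0 1.9 1.6 -40 8" --pt "0 0 0 1.9 1.6 -58 8" --pt "0 0 0 1.9 1.6 -58 8" --pt "0 0 0 1.9 1.6 -58 8"

```text
time_s: 15.92
ee_pos: [512.2, 210.6, 122.4]
ee_rot: [36.5, 89.8, -5.9]
force: [1.2, 0.7, -0.6]
gripper_width: 13.6
```

```bash
python3 - <<'E'
from h import *
s,p,r=tool(); C=cam("wrist",s); im=grab_frame("wrist"); save(im,'w5.png'); print(s["time_s"],p.round(1),r.as_matrix().round(3).tolist())
print('pred',proj(C,p+r.apply([p[2]-68,.56,1.7])).round(1),'key',proj(C,p+r.apply([31.5,10.5,1.4])).round(1))
v=im.max(2)
for y in range(214,268,2): print(y,' '.join(f'{a:3d}' for a in v[y,300:340]))
E
```

```text
15.925 [512.2 210.6 122.4] [[0.003, 0.675, 0.738], [-0.0, 0.738, -0.675], [-1.0, 0.002, 0.002]]
pred [319.3 252.8] key [318.8 248.9]
214 246 246 246 246 246 246 246 246 246 246 246 246 246 246 246 246 246 246 246 246 246 246 246 246 246 246 246 246 246 246 246 246 246 246 246 246 246 246 245 245
216 246 246 246 246 246 246 246 246 246 246 246 246 246 246 246 246 246 246 246 246 246 246 246 246 246 246 246 246 246 246 246 246 245 246 246 246 246 246 246 246
218 246 246 246 244 245 245 244 244 244 244 244 245 245 244 245 245 245 244 244 244 244 244 245 245 245 244 244 243 243 243 243 244 246 246 246 246 246 246 246 246
220 246 246 246 186 156 157 154 154 154 155 157 158 156 156 158 155 157 156 158 157 157 161 159 153 158 159 154 155 156 153 155 157 245 246 246 246 246 246 246 246
222 246 246 239 161 157 157 157 156 157 157 156 155 155 155 156 157 156 156 161 162 159 159 156 154 157 156 156 156 153 156 154 155 234 246 246 246 246 246 246 246
224 245 245 217 160 157 157 158 154 154 157 157 157 158 158 157 158 157 156 158 160 160 158 159 159 159 158 158 157 155 155 155 155 208 245 246 246
[... 2760 characters left out ...]
 126 124 185 192 234 196 193 190 193 190 197
260  39  37  37  45  91 159 178 197 218 219 234 232 227 224 225 224 223 224 226 229 229 228 226 227 223 223 225 224 225 201 199 181 175  85  41  36  37  37  39  42
262  40  39  40  40  89 206 227 227 230 230 229 228 229 227 224 221 222 225 225 229 230 227 226 226 223 222 225 226 226 228 228 228 227 140  52  37  40  38  41  38
264  44  41  40  38  88 140 137 202 191 188 190 188 187 189 185 184 185 184 183 189 191 190 188 185 187 185 185 187 187 187 169 208 213 125  45  39  37  39  42  42
266  36  38  37  39  85 121  93  91 123 135 137 136 136 137 136 135 136 135 132 136 136 134 137 138 136 134 135 133 135 134 132 125 162 108  45  42  39  39  44  40
```

```bash
python3 - <<'E'
from h import *
s,p,r=tool(); C=cam("wrist",s)
e=r.inv().apply(onz(C,(317.1,236.),68)-p); print('slot end tool',e.round(2),'-> centre y',e[1]-13.5)
c=p+r.apply([e[0],e[1]-13.5,e[2]]); print('centre px',proj(C,c).round(1))
for uv in(proj(C,c),(317.1,255.2)): off(C,p,r,uv,(318.8,248.3))
need([512.2,210.6,122.4],[0,0,-1],r.as_matrix()[:,2])
E
```

```text
slot end tool [54.57 11.66  0.31] -> centre y -1.8446399488896787
centre px [317.1 256.2]
socket tool [54.54 -1.84  0.31] post tool [31.5  -1.64  1.38] diff y,z [-0.19 -1.07] world shift [-0.92  0.58 -0.  ]
socket tool [54.54 -1.14  0.28] post tool [31.5  -1.64  1.38] diff y,z [ 0.5 -1.1] world shift [-0.47  1.11 -0.  ]
1 [ 0.01  0.18 -0.  ] | 0.2 [-0.1 -0.2 -0.1]
-1 [-2.9e-01  1.0e-02  1.8e+02] | 180.0 [-0.1 -0.2 -0.1]
```

>>> drive_tool --pt "0 0 0 -0.7 0.85 -6 8" --pt "0 0 0 -0.7 0.85 -12 8" --pt "0 0 0 -0.7 0.85 -12 8" --pt "0 0 0 -0.7 0.85 -12 8"

```text
time_s: 16.48
ee_pos: [511.7, 211.7, 110.5]
ee_rot: [40.3, 89.8, -2.1]
force: [0.3, -0.9, -1.3]
gripper_width: 13.5
```

```bash
python3 - <<'E'
from h import *
s,p,r=tool(); C=cam("wrist",s); print(s["time_s"],p.round(2),(r.inv().apply(p-[511.5,211.45,p[2]])).round(2),r.as_matrix()[:,0].round(4))
im=grab_frame("wrist"); v=im.max(2)
for y in range(238,270,2): print(y,' '.join(f'{a:3d}' for a in v[y,300:340]))
E
```

```text
16.475 [511.65 211.69 110.52] [ 0.    0.28 -0.05] [ 3.2e-03 -1.0e-04 -1.0e+00]
238 146 149 216 245 245 245 245 245 245 245 245 245 245 245 245 245 244 245 245 245 245 245 245 245 245 245 245 245 245 245 246 245 245 245 245 245 149 151 153 148
240 149 149 206 245 245 245 245 245 245 245 245 245 245 245 245 245 244 245 245 245 245 245 245 245 245 244 245 245 245 245 245 245 245 245 245 242 132 151 149 152
242 151 147 184 244 245 245 245 245 245 245 245 245 228 145 138 136 137 138 137 138 139 136 140 141 140 165 245 245 245 245 245 245 245 245 245 233 144 151 154 153
244 219 193 195 244 245 244 245 245 244 245 245 244 233  71  37  41  44  40  42  37  41  40  42  36  41  69 244 245 245 245 245 245 245 245 244 236 182 211 231 245
246 244 244 245 245 245 244 244 245 244 244 245 244 223  64  42  38  45  39  39  41  45  42  42  38  44  89 243 244 244 244 244 244 245 244 245 245 245 245 245 245
248 245 245 245 245 245 245 245 245 245 245 245 245 225  73  75  76  75  77  76  74  75  76  75  76  53 113 244 245 245 245 245 245 245 245 245 245 245 245 245 244
250 245 245 245 245 246 245 245 245 2
[... 902 characters left out ...]
 203 198 178 162  86  49  35  42  37  39  39
262  41  38  38  38  87 208 227 228 228 229 229 228 227 227 225 223 222 224 225 228 231 229 228 226 225 223 223 225 227 228 228 227 228 126  50  39  39  40  41  40
264  42  41  41  40  86 137 132 197 189 188 191 187 189 187 187 185 182 187 186 187 190 189 187 185 183 183 186 184 186 188 170 210 188  94  42  42  44  37  39  44
266  39  37  39  35  83 109  93  92 132 133 137 135 135 137 133 132 135 136 135 134 133 133 135 134 136 140 137 137 135 137 133 125 160 107  40  38  37  42  39  41
268  38  37  40  35  58 102 131 138 137 135 134 137 137 134 134 135 135 134 136 136 136 134 137 136 136 135 137 135 139 135 134 128 109  74  42  37  37  41  40  40
```

```bash
python3 - <<'E'
from h import *
s,p,r=tool(); C=cam("wrist",s)
e=r.inv().apply(onz(C,(319.1,242.),68)-p); c=p+r.apply([e[0],e[1]-13.5,e[2]])
off(C,p,r,proj(C,c),(318.9,248))
E
```

```text
socket tool [42.63 -2.22  1.56] post tool [31.5  -1.46  1.43] diff y,z [-0.76  0.13] world shift [-0.42 -0.64 -0.  ]
```

>>> drive_tool --pt "0 0 0 -0.2 -0.2 -2 8" --pt "0 0 0 -0.2 -0.2 -4 8" --pt "0 0 0 -0.2 -0.2 -6 8" --pt "0 0 0 -0.2 -0.2 -8 8" --pt "0 0 0 -0.2 -0.2 -9 8" --pt "0 0 0 -0.2 -0.2 -10 8" --pt "0 0 0 -0.2 -0.2 -10 8"

```text
time_s: 17.4
ee_pos: [511.5, 211.5, 100.6]
ee_rot: [40.6, 89.8, -1.9]
force: [-0.1, 0.5, -0.6]
gripper_width: 13.8
```

>>> drive_tool --pt "0 0 0 0 0 -1.5 8" --pt "0 0 0 0 0 -3 8" --pt "0 0 0 0 0 -4.5 8" --pt "0 0 0 0 0 -6 8" --pt "0 0 0 0 0 -7.5 8" --pt "0 0 0 0 0 -7.5 8"

```text
time_s: 18.15
ee_pos: [511.4, 211.4, 92.9]
ee_rot: [38.0, 89.8, -4.4]
force: [-0.5, 0.1, -0.6]
gripper_width: 13.9
```

>>> drive_tool --pt "0 0 0 0 0 -3 8" --pt "0 0 0 0 0 -6 8" --pt "0 0 0 0 0 -9 8" --pt "0 0 0 0 0 -11 8" --pt "0 0 0 0 0 -13 8" --pt "0 0 0 0 0 -13 8"

```text
time_s: 18.9
ee_pos: [511.3, 211.4, 79.7]
ee_rot: [34.8, 89.8, -7.7]
force: [-0.3, 0.1, -0.8]
gripper_width: 13.9
```

>>> drive_tool --pt "0 0 0 0 0 -1 8" --pt "0 0 0 0 0 -2 8" --pt "0 0 0 0 0 -2 8"

```text
time_s: 19.27
ee_pos: [511.4, 211.5, 78.7]
ee_rot: [40.7, 89.8, -1.7]
force: [-1.5, -1.0, 5.1]
gripper_width: 14.0
```

>>> drive_tool --pt "0 0 0 0 0 0 34" --pt "0 0 0 0 0 0 34" --pt "0 0 0 0 0 0 34" --pt "0 0 0 0 0 20 34" --pt "0 0 0 0 0 50 34" --pt "0 0 0 0 0 100 34" --pt "0 0 0 -30 -30 150 34" --pt "0 0 0 -30 -30 150 34"

```text
time_s: 20.27
ee_pos: [482.0, 181.0, 232.5]
ee_rot: [54.3, 89.4, 11.9]
force: [1.2, -0.5, -0.0]
gripper_width: 34.4
```

```bash
python3 - <<'E'
from h import *
s,p,r=tool(); C=cam("wrist",s); im=grab_frame("wrist"); print(s["time_s"],p.round(1),s["force"].round(1))
o=np.array([510.2,209.6,68]);u=np.array([np.cos(np.radians(47.6)),np.sin(np.radians(47.6)),0])
print('pred head top corners',[proj(C,o+[0,0,40]+a*13*u+b*7*np.array([-u[1],u[0],0])).round(1) for a in(1,-1) for b in(1,-1)])
b=cv2.cvtColor(im,cv2.COLOR_RGB2HSV); m=((b[...,0]>100)&(b[...,0]<130)&(b[...,1]>130)&(b[...,2]>60)).astype(np.uint8)
n,l,st,ce=cv2.connectedComponentsWithStats(m)
for i in range(1,n):
    if st[i,4]>100: print(st[i],ce[i])
u,v=proj(C,o).astype(int); c=im[max(0,v-100):v+100,max(0,u-130):u+130]; print(u,v)
save(cv2.resize(c,None,fx=3,fy=3,interpolation=2)[:600,:800],'c7.png')
E
```

```text
20.275 [482.  181.  232.5] [ 1.2 -0.5 -0. ]
pred head top corners [array([309. , 162.3]), array([326.8, 162.2]), array([309.3, 195.1]), array([326.7, 195. ])]
[311 160  17  35 400] [319.05   176.7675]
317 173
```

View pics/c7.png

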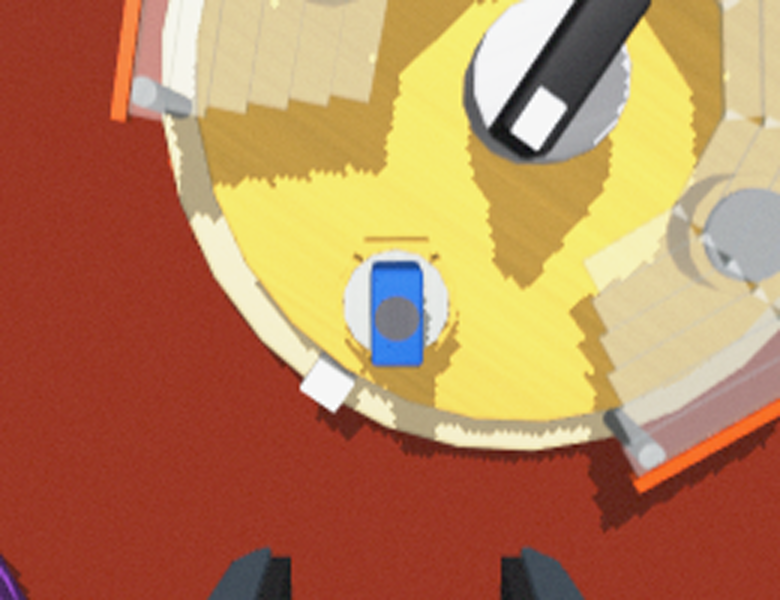

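The post is seated upright at the mark, with its head and flange concentric with the bush, near (397,310) in the crop. The arm is clear, so I'm handing in.

```bash
python3 -c "
from workcell import env; print(env.job_done())"
```

```text
the job is handed in; nothing more can be done
None
```

The blue post is seated in the open socket at the white loading mark. I released it, drew the arm clear and handed the job in at about 20 s of the 58 s allowed.

- **Carousel:** I turned it by the bar knob through about +85°. The wrist picture then showed the socket about 1° from the mark, within the 5.7° allowed.
- **Post:** I drew it from the stand along its axis, set it upright and turned its key to the slot. It went in with almost no force until the flange met the socket, at about 5 N and close to the expected height.
- **Final check:** The last wrist picture shows the post released and upright, with its flange concentric with the socket bush and its head in line with the slot. The head lies within about 2 px (about 2 mm) of where it should be.
- **Seating depth:** I judged this only from the contact height, the force and the picture. I did not measure it independently.
- **Disagreements:** The wrist camera calibration was about 1.4 mm off sideways, which I corrected by measuring the post against the socket in the same picture. Two readings of the remaining offset along the slot, one from the slot end and one from the bore, differed by about 0.7 mm. I aimed between them.
- **Other things:** The moves were planned clear of the grey post, jar, screwdriver and cup, but I did not check their positions again at the end.

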